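# Ink a printing block and hold it flush on a tilted panel

### The arm

A 6-joint arm with a two-finger parallel gripper is mounted at the origin on the work surface. World frame = base frame: x ahead of the robot, y to its left, z up, the work surface at z = 0. Lengths are in mm, angles in rad, forces in N, time in s.
With the tool pointing down it reaches from about 275 to 775 mm from the base axis. Payload 14.6 kg.
Tool frame: the origin (TCP) lies midway between the tips of the shut fingers; the grasp point (between the pads) lies 19 mm behind it (manip.hold_point_z is the distance from the TCP to the grasp point, in mm); z points along the fingers, y is the line along which they close (so a half turn about z gives the same grasp; the last joint's range is limited). The gripper opens to 85 mm and grips with 20 to 120 N. Pads are 22 mm wide; open, the fingers measure 114 mm over their backs; the gripper's body (76 mm by 85 mm) begins 54 mm behind the grasp point. The pads swing forward as they close: fully open they stand 13 mm farther back than shut.
Start: joints at [-1.453, 0.263, -0.048, 1.259, 0, 1.415], TCP at [141.444, -505.591, 231.278] pointing down, gripper open.
Joint ranges: [-2.65, 2.65], [-0.89, 1.7], [-1.18, 1.37], [-2.13, 2.11], [-1.35, 1.29], [-3.14, 3.14]. Speed limits (rad/s): [1.89, 1.89, 2.57, 2.79, 3.14, 3.14].

### API

Orientations are given as a rotation vector (axis times angle).
In Python, from rig import manip gives the robot as it stands.
- The arm moves only by the tool arm_command, never from a script. Its argument "rows" is a list of rows, each a list of 5 numbers: the opening, from 0 (shut) to 1 (fully open), then the shift along the tool's x, y, z in units of 30 mm (1.0 is 30 mm), then the turn about the tool's z in units of 0.12 rad (1.0 is 0.12 rad). A call has 1 to 20 rows; each row shifts and turns the commanded pose from where the row before left it, along the tool's axes as they then stand; what a row does not reach is not made up. A row lasts 1/8 s, in which the tool goes at most 62.5 mm and 10.7 degrees, less where a joint would pass 70% of its speed; a pose out of reach is approached as far as the arm can. A call with a number of a shift or a turn outside -1 to 1 is refused whole. A call with a gripper value outside its range is refused whole. The fingers move at their own pace and stop on an object; "force" is the grip in N (left out, the last holds). Time passes only in rows, so rows that do not move let the fingers close. It gives the time, the measured TCP pose, the force, the opening and the grip force at its end, in the units of the state.
- manip.sense(): the state, without advancing time (a new reading comes with each control period).
- manip.get_image(name): name is "scene" or "top" or "wrist"; returns a dict with "img" (420x560x3 uint8, blue, green, red), "z_map" (420x560 float32, mm along the optical axis (not along the pixel's ray), 0 where there is no reading), "intrinsics" (3x3 intrinsics, pixels), "cam_to_world" (4x4, takes a point from camera to world coordinates). Camera axes: x right, y up, looking along -z (the intrinsics and any distortion apply to the point x, -y, -z); pixel columns grow to the right and rows downward; lengths in mm; the calibration is good to about 2 mm. A picture is of the moment at which its call begins.
- manip.sign_off(): hands the job in; it is judged then, once.
The state is a dict: "time_s": time; "joints": joint angles; "dq": joint speeds; "joint_torque": joint torques, N m; "tool_pos": TCP position; "tool_rot": TCP orientation; "contact_force": force on the tool from outside, world axes, zero at the start; "wrist_torque": the same for the moment, N m; "grip_width": opening from 0.0 (shut) to 1.0 (fully open); "gripper_force": force on a finger pad.
Only numpy, scipy, OpenCV 4.12 (cv2) and the standard library are available. Lean on these libraries where they do the work, as an engineer would, in place of code of your own. Each camera call takes 0.05 s, during which the arm holds its last target. There are 200 camera calls.

### The job

Ink the rectangular printing block with the bar handle by pressing it down flat and level on the middle of the inking pad for a moment, then take it to the sloping table easel, tilt it to match the slope and press its face flush against the middle of the white panel. Finish while still gripping the block and holding it there with a steady hand pressure of about 15 newtons, without letting go; do not shift the easel board, and leave everything else on the table where it is.

Things in the scene. Friction and masses are not known exactly. Their poses are not given: they have to be found in the camera images.
- stamp: the printing block to use: plain beech plate 70 mm (x) by 60 mm (y), 18 mm thick, its whole underside the flat rubber printing face. On top along x stands a bar handle 56 mm long, 24 mm wide (y), from 18 to 62 mm above the face. 0.1 to 0.2 kg. Starts standing on its face on the table. Origin: centre of the printing face; z up through the handle
- pad: the inking pad, fixed to the table: a metal tray 122 mm square, 15 mm tall, with a flat hard felt filling 3 mm below its rim; the opening inside the rim is 114 mm square. Origin: centre of underside
- pad_face (a point): centre of the felt's upper face, 12 mm above the table; z up, x and y along the tray's sides
- panel (a point): centre of the upper face of the white primed panel, 140 mm square and 8 mm thick, fixed on the easel board. x points up the slope (away from the robot at yaw 0), y level across it, z out of the face along its normal. The slope lies between 15 and 32 degrees and is different every time; the panel's centre is about 0.07 to 0.11 m above the table
- board: the easel's tilting plywood board, 250 mm up the slope by 200 mm, 10 mm thick, with a low ledge (17 mm above the board's midplane) along its lower edge; its stiff friction hinge does not give under hand pressure. Origin: middle of its lower edge, on the hinge, in the midplane; axes as the panel, whose centre lies at x 125, z 13 mm from here
- easel: the easel's fixed base frame on the table, 270 by 200 mm, 20 mm tall; a thin steel arc 107 mm to either side of its middle, just outside the board's edges, rises to about 140 mm. Origin: centre of underside
- round_block: the round beech printing block: disc 68 mm across with a turned knob, 62 mm tall in all; not to be used. Origin: centre of underside
- mug: white ceramic mug, 80 mm across, 85 mm tall, origin: centre of underside
- tube1: metal paint tube lying on the table, 120 mm long, 28 mm thick
- tube2: another such paint tube
- knife: palette knife (flat spatula) lying on the table, 200 mm long
- tumbler: glass tumbler, 72 mm across, 90 mm tall, origin: centre of underside
- bowl: white ceramic bowl, 110 mm across, 55 mm tall, origin: centre of underside
Mind the look-alikes: they are no part of the job. Leave any red look-alike of the stamp alone. There is more than one size of the pad; the one meant has the size given above.

How it is judged:
By the outcome, as a careful person would: the job done as asked, in the order asked, and still so for the second after the job is handed in, while the arm keeps its last pose, push and grip.
It also fails if it takes over 48 s, if anything falls off the work surface, if the arm or the gripper's body presses on something with over 40 N, if the wrist force passes 120 N, or if a joint passes its speed limit or range.

## Working session

There is one attempt and no reset: what is moved stays moved. The work goes in short steps, Python scripts to look and compute and a tool call to move; the robot and the scene stay as the last step left them, time stands still between calls to the robot, and variables do not carry over. Pictures are saved under pics/ and viewed, at most 10 in all, crops included, and the job is handed in when it is done.

Besides the shell and the picture viewer there is one more tool, called after "Call:" by a JSON object that holds its "api" and its "payload", one argument or row to a line. arm_command: Moves the arm, as the interface text tells. Its arguments: {"type":"object","properties":{"rows":{"type":"array"},"force":{"type":"number"}},"required":["rows"]}

```bash
mkdir -p pics; ls; cat > h.py <<'E'
import numpy as np, cv2
from rig import manip
from scipy.spatial.transform import Rotation as R
def shot(name, fn):
    d=manip.get_image(name); cv2.imwrite(f'pics/{fn}.png',d['img']); np.savez(f'pics/{fn}.npz',**d); return d
def cloud(d):
    z=d['z_map']; K=d['intrinsics']; v,u=np.indices(z.shape)
    x=(u-K[0,2])/K[0,0]*z; y=(v-K[1,2])/K[1,1]*z
    p=np.stack([x,-y,-z,np.ones_like(z)],-1)@np.array(d['cam_to_world']).T
    p=p[...,:3]; p[z==0]=np.nan; return p
E
python3 - <<'E'
from h import *
a=shot('top','top0'); b=shot('scene','scene0'); 
print(manip.sense()); print(a['intrinsics'],a['cam_to_world'],[k for k in a])
E
```

```text
pics
{'time_s': 0.1, 'joints': array([-1.45331887e+00,  2.63464073e-01, -4.88420658e-02,  1.25940672e+00,
        3.87950752e-06,  1.41550157e+00]), 'dq': array([ 0.00028024, -0.00061559,  0.00257277,  0.00078542,  0.00079132,
        0.00161998]), 'joint_torque': array([ 2.12374180e-03, -6.38576031e+01,  3.85061538e+01,  9.92071145e-03,
       -9.28944883e-05,  7.64574963e-06]), 'tool_pos': array([ 141.40685234, -505.35273937,  230.8904261 ]), 'tool_rot': array([-3.11151148e+00, -4.27017900e-01, -3.33039601e-05]), 'contact_force': array([ 0.21511738, -0.46697181, -0.5136416 ]), 'wrist_torque': array([-0.01847771, -0.01742236,  0.02961703]), 'gripper_force': 0.0, 'grip_width': 0.9975567801675276}
[[504.20190683   0.         278.58036968]
 [  0.         504.20190683 211.39702513]
 [  0.           0.           1.        ]] [[ 1.66929847e-02  9.96468892e-01 -8.22866433e-02  3.83457190e+02]
 [-9.99609526e-01  1.47877456e-02 -2.37090483e-02 -1.04658967e+01]
 [-2.24084951e-02  8.26502872e-02  9.96326648e-01  1.36626456e+03]
 [ 0.00000000e+00  0.00000000e+00  0.00000000e+00  1.00000000e+00]] ['img', 'z_map', 'intrinsics', 'cam_to_world']
```

View pics/top0.png

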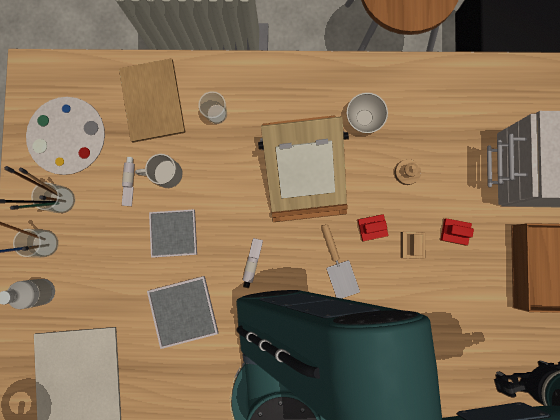

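View pics/scene0.png

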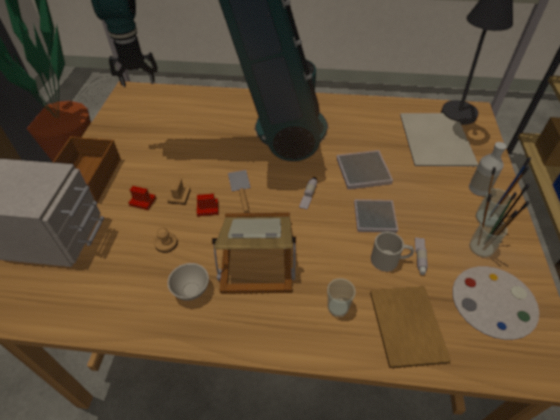

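The top view shows these candidates:
- **Stamp:** the plain beech block at (413,245) is the one to use. The red look-alikes are at (373,228) and (457,232), and the round block is at (407,172).
- **Pads:** the one at (173,233) is about 45 px, or 122 mm, so it is the one meant. The one at (183,312) is about 58 px, which is too large.
- **Panel:** at (306,170).

I'll check the stamp in a close crop and measure all three.

```bash
python3 - <<'E'
from h import *
d=dict(np.load('pics/top0.npz')); P=cloud(d); im=d['img']
c1=cv2.resize(im[205:275,350:480],None,fx=6,fy=6,interpolation=cv2.INTER_CUBIC)
cv2.imwrite('pics/crop1.png',c1)
hsv=cv2.cvtColor(im,cv2.COLOR_BGR2HSV)
def reg(u0,u1,v0,v1): 
    m=np.zeros(im.shape[:2],bool); m[v0:v1,u0:u1]=1; return m
# stamp
Z=P[...,2]
for nm,lo,hi in (('handle',45,75),('plate',10,30)):
    m=reg(392,432,225,265)&(Z>lo)&(Z<hi); q=P[m]; r=cv2.minAreaRect(q[:,:2].astype(np.float32)); print(nm,m.sum(),r,q.mean(0))
for nm,b in (('pad',(140,205,200,265)),('big',(140,225,270,355))):
    m=reg(*b)&(Z>6)&(Z<30); q=P[m]; print(nm,m.sum(),cv2.minAreaRect(q[:,:2].astype(np.float32)),q[:,2].mean())
m=reg(278,335,145,197)&(hsv[...,1]<40)&(hsv[...,2]>150); m=cv2.erode(m.astype(np.uint8),np.ones((3,3)))>0
q=P[m]; q=q[~np.isnan(q[:,0])]
A=np.c_[q[:,:2],np.ones(len(q))]; s=np.linalg.lstsq(A,q[:,2],rcond=None)[0]; res=q[:,2]-A@s
k=abs(res)<6; s=np.linalg.lstsq(A[k],q[k,2],rcond=None)[0]
n=np.array([-s[0],-s[1],1]); n/=np.linalg.norm(n); print('panel n',n,'slope',np.degrees(np.arccos(n[2])),'az',np.degrees(np.arctan2(s[1],s[0])),k.sum(),res[k].std())
print(cv2.minAreaRect(q[:,:2].astype(np.float32)),q.mean(0))
print('table',np.nanmedian(Z[260:280,100:140]), np.nanmedian(Z[262:285,395:430]))
E
```

```text
handle 241 ((411.25482177734375, -337.33563232421875), (25.18529510498047, 54.49755859375), 89.18221282958984) [ 411.19423233 -336.19908528   61.09892555]
plate 340 ((413.6709289550781, -336.9820861816406), (59.409969329833984, 74.57476806640625), 88.97299194335938) [ 411.19449707 -330.09973007   18.78037091]
pad 2066 ((436.3063049316406, 309.8634948730469), (172.5562286376953, 169.34951782226562), 1.9941760301589966) 12.589346611822112
big 3609 ((224.64300537109375, 275.58685302734375), (222.32049560546875, 226.2340850830078), 2.3155064582824707) 15.747154128358051
panel n [-0.52430637 -0.0685741   0.84876406] slope 31.92250532790756 az 7.451426458052451 2362 2.5435014542506775
((593.951904296875, -46.90557098388672), (113.63932037353516, 133.00291442871094), 7.071671962738037) [592.99922814 -47.35289697 103.5489292 ]
table 0.09410612046121969 0.849091808376329
```

View pics/crop1.png

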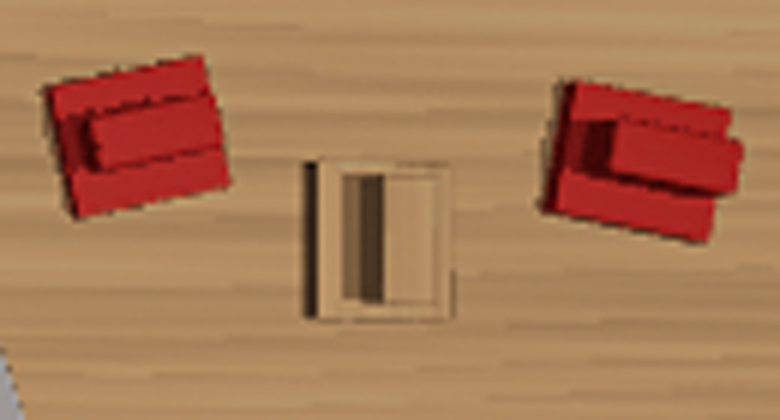

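The crop shows the plain beech block with its handle running vertically in the image, so along world x. The two red look-alikes sit either side of it. Next I'll refine the pad and panel positions by colour and work out the first move.

```bash
cat >> h.py <<'E'
def delta(target, yaw=None):
    s=manip.sense(); Rm=R.from_rotvec(s['tool_rot']).as_matrix()
    d=Rm.T@(np.array(target)-s['tool_pos'])/30
    cy=np.arctan2(Rm[1,0],Rm[0,0]); t=0 if yaw is None else (cy-np.radians(yaw))
    t=(t+np.pi/2)%np.pi-np.pi/2
    # shifts act along tool axes as they stand (before turning)
    print('units xyz',d.round(2),'turn',round(t/0.12,2),'yaw',np.degrees(cy).round(2),'tool_z',Rm[:,2].round(4),'pos',s['tool_pos'].round(1),'t',s['time_s'],'f',s['contact_force'].round(1),'w',s['grip_width'],s['gripper_force'])
def ray_plane(d,u,v,n,c):
    K=d['intrinsics'];M=np.array(d['cam_to_world']); r=M[:3,:3]@np.array([(u-K[0,2])/K[0,0],-(v-K[1,2])/K[1,1],-1]); o=M[:3,3]
    return o+r*((c-n@o)/(n@r))
E
python3 - <<'E'
from h import *
d=dict(np.load('pics/top0.npz')); im=d['img']; hsv=cv2.cvtColor(im,cv2.COLOR_BGR2HSV)
ez=np.array([0,0,1.])
for nm,(u0,u1,v0,v1) in (('pad',(143,203,203,263)),('big',(140,225,270,355))):
    m=np.zeros(im.shape[:2],np.uint8); m[v0:v1,u0:u1]=(hsv[v0:v1,u0:u1,1]<60)*1
    n,l,st,ce=cv2.connectedComponentsWithStats(m); k=1+st[1:,4].argmax()
    vv,uu=np.where(l==k); q=np.array([ray_plane(d,u,v,ez,13)[:2] for u,v in zip(uu,vv)],np.float32); print(nm,cv2.minAreaRect(q),q.mean(0))
P=cloud(d); m=np.zeros(im.shape[:2],np.uint8); m[140:202,270:342]=(hsv[140:202,270:342,1]<45)&(hsv[140:202,270:342,2]>140)
n_,l,st,ce=cv2.connectedComponentsWithStats(m); k=1+st[1:,4].argmax(); m=l==k
me=cv2.erode(m.astype(np.uint8),np.ones((7,7)))>0
q=P[me]; q=q[~np.isnan(q[:,0])]; c=q.mean(0); n=np.linalg.svd(q-c)[2][2]; n*=np.sign(n[2])
ax=np.array([-n[0],-n[1],0]);ax/=np.linalg.norm(ax); ya=np.cross(ez,ax); xa=np.cross(ya,n)
vv,uu=np.where(m); w=np.array([ray_plane(d,u,v,n,n@c)-c for u,v in zip(uu,vv)]); w2=np.c_[w@xa,w@ya].astype(np.float32)
r=cv2.minAreaRect(w2); print('panel',r,np.percentile(w2,[0.5,99.5],axis=0),'n',n,'slope',np.degrees(np.arccos(n[2])),'az',np.degrees(np.arctan2(ax[1],ax[0])),'centre',c+xa*r[0][0]+ya*r[0][1],c)
delta([411.5,-337,200],-0.9)
E
```

```text
pad ((433.11309814453125, 306.79559326171875), (122.35230255126953, 124.03144836425781), 4.676163673400879) [432.78903 306.64374]
big ((223.54989624023438, 273.9853515625), (156.90025329589844, 159.0508270263672), 15.471549987792969) [223.17184 273.91867]
panel ((1.3695220947265625, 0.27508544921875), (138.90847778320312, 140.9518280029297), 89.78443908691406) [[-68.374398   -68.47383354]
 [ 70.02738167  68.91267109]] n [-0.52553083 -0.06948794  0.84793206] slope 32.012543838977045 az 7.53220043910498 centre [594.40706562 -46.9181604  104.46139279] [593.29188318 -47.34309433 103.73540239]
units xyz [10.18 -2.98  1.03] turn 2.4 yaw 15.63 tool_z [-1.e-04  9.e-04 -1.e+00] pos [ 141.4 -505.4  230.9] t 0.1 f [ 0.2 -0.5 -0.5] w 0.9975567801675276 0.0
```

Call:
{"api": "arm_command", "payload": {
  "rows": [
    [1,0.85,-0.25,0.08,0],
    [1,0.85,-0.25,0.08,0],
    [1,0.85,-0.25,0.08,0],
    [1,0.85,-0.25,0.08,0],
    [1,0.85,-0.25,0.08,0],
    [1,0.85,-0.25,0.08,0],
    [1,0.85,-0.25,0.08,0],
    [1,0.85,-0.25,0.08,0],
    [1,0.85,-0.25,0.08,0],
    [1,0.85,-0.25,0.08,0],
    [1,0.85,-0.25,0.08,0],
    [1,0.85,-0.25,0.08,0],
    [1,0,0,0,0.8],
    [1,0,0,0,0.8],
    [1,0,0,0,0.8],
    [1,0,0,0,0]
  ],
  "force": 60
}}

```text
time_s: 2.1
tool_pos: [411.8, -336.3, 202.2]
tool_rot: [-3.141, 0.023, 0.001]
contact_force: [-1.2, -1.2, -0.2]
grip_width: 0.999
gripper_force: 0.0
```

```bash
python3 - <<'E'
from h import *
delta([411.5,-337,27],-0.9)
d=shot('wrist','w1'); P=cloud(d); Z=P[...,2]
for nm,lo,hi in (('handle',50,70),('plate',12,26)):
    m=((Z>lo)&(Z<hi)&(np.hypot(P[...,0]-412,P[...,1]+337)<60)).astype(np.uint8); hs=cv2.cvtColor(d['img'],cv2.COLOR_BGR2HSV)
    q=P[m>0]; print(nm,m.sum(),cv2.minAreaRect(q[:,:2].astype(np.float32)) if len(q) else 0, np.percentile(q,[1,99],axis=0))
print(d['cam_to_world'])
E
```

```text
units xyz [-0.01  0.02  5.84] turn 0.01 yaw -0.84 tool_z [-4.e-04  4.e-04 -1.e+00] pos [ 411.8 -336.3  202.2] t 2.1 f [-1.2 -1.2 -0.2] w 0.9992082848322184 0.0
handle 1872 ((412.866455078125, -336.7547912597656), (23.987539291381836, 55.01583480834961), 89.62594604492188) [[ 385.96872154 -348.69871008   52.01735706]
 [ 440.22015738 -325.17692476   63.55391598]]
plate 2693 ((412.2677001953125, -336.7332458496094), (60.1507453918457, 70.15249633789062), 89.76805114746094) [[ 378.60520705 -366.34603924   14.58984636]
 [ 447.2061646  -307.18944478   19.91429622]]
[[-1.57967834e-02  9.60587509e-01  2.77528555e-01  4.82198999e+02]
 [-9.99874175e-01 -1.47741582e-02 -5.77570803e-03 -3.37904025e+02]
 [-1.44782221e-03 -2.77584872e-01  9.60700027e-01  3.44886497e+02]
 [ 0.00000000e+00  0.00000000e+00  0.00000000e+00  1.00000000e+00]]
```

View pics/w1.png

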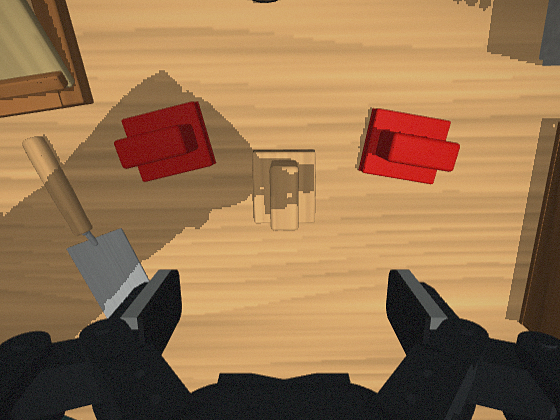

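The wrist view shows the stamp at (285,190), clear between the fingers, with the red blocks well outside them. I'll descend and grip.

Call:
{"api": "arm_command", "payload": {
  "rows": [
    [1,0.02,0.01,0.9,-0.04],
    [1,0,0,0.9,-0.04],
    [1,0,0,0.9,0],
    [1,0,0,0.9,0],
    [1,0,0,0.9,0],
    [1,0,0,0.7,0],
    [1,0,0,0.4,0],
    [1,0,0,0.22,0],
    [0,0,0,0,0],
    [0,0,0,0,0],
    [0,0,0,0,0],
    [0,0,0,0,0],
    [0,0,0,0,0],
    [0,0,0,0,0]
  ],
  "force": 60
}}

```text
time_s: 3.9
tool_pos: [412.7, -337.0, 28.4]
tool_rot: [3.141, -0.009, 0.001]
contact_force: [0.1, -0.1, 5.2]
grip_width: 0.273
gripper_force: 59.7
```

Call:
{"api": "arm_command", "payload": {
  "rows": [
    [0,0,0,-0.5,0],
    [0,0,0,-0.9,0],
    [0,0,0,-0.9,0],
    [0,0,0,-0.9,0],
    [0,0,0,-0.9,0],
    [0,0,-0.6,-0.4,0],
    [0,0.05,-0.9,0,0],
    [0,0.05,-0.9,0,0],
    [0,0.05,-0.9,0,0],
    [0,0.05,-0.9,0,0],
    [0,0.05,-0.9,0,0],
    [0,0.05,-0.9,0,0],
    [0,0.05,-0.9,0,0],
    [0,0.05,-0.9,0,0],
    [0,0.05,-0.9,0,0],
    [0,0.05,-0.9,0,0],
    [0,0.05,-0.9,0,0],
    [0,0.05,-0.9,0,0],
    [0,0.05,-0.9,0,0],
    [0,0,0,0,0]
  ]
}}

```text
time_s: 6.4
tool_pos: [432.9, 34.0, 162.4]
tool_rot: [-3.141, 0.005, 0.002]
contact_force: [0.2, -0.5, -1.0]
grip_width: 0.272
gripper_force: 59.2
```

```bash
python3 - <<'E'
from h import *
delta([433,306.8,80],4.7)
E
```

```text
units xyz [-0.02 -9.09  2.75] turn -0.71 yaw -0.17 tool_z [-1.1e-03  4.0e-04 -1.0e+00] pos [432.9  34.  162.4] t 6.4 f [ 0.2 -0.5 -1. ] w 0.27222027889837885 59.200817942619324
```

Call:
{"api": "arm_command", "payload": {
  "rows": [
    [0,0,-0.9,0,0],
    [0,0,-0.9,0,0],
    [0,0,-0.9,0,0],
    [0,0,-0.9,0,0],
    [0,0,-0.9,0,0],
    [0,0,-0.9,0,0],
    [0,0,-0.9,0,0],
    [0,0,-0.9,0.3,0],
    [0,0,-0.9,0.5,0],
    [0,0,-0.7,0.6,0],
    [0,0,-0.3,0.6,0],
    [0,0,0,0.6,-0.4],
    [0,0,0,0.2,-0.3],
    [0,0,0,0,0]
  ]
}}

```text
time_s: 8.15
tool_pos: [428.9, 181.0, 88.7]
tool_rot: [-3.021, -0.368, 0.008]
contact_force: [0.3, 0.3, -0.6]
grip_width: 0.275
gripper_force: 59.4
```

```bash
python3 - <<'E'
from h import *
delta([433,306.8,42],4.7)
d=shot('wrist','w2'); P=cloud(d); im=d['img']; hsv=cv2.cvtColor(im,cv2.COLOR_BGR2HSV)
for lo,hi in ((8,19),(10,16)):
  m=(P[...,2]>lo)&(P[...,2]<hi)&(hsv[...,1]<60)&(P[...,1]>220)&(P[...,1]<400); q=P[m]; print(cv2.minAreaRect(q[:,:2].astype(np.float32)))
E
```

```text
units xyz [ 1.13 -3.86  1.95] turn 1.33 yaw 13.86 tool_z [-0.0171  0.0967 -0.9952] pos [428.9 181.   88.7] t 8.15 f [ 0.3  0.3 -0.6] w 0.2749844575602019 59.434774518013
((363.63226318359375, 309.6920471191406), (261.6463623046875, 135.4019317626953), 4.261241436004639)
((364.07733154296875, 309.4518737792969), (261.7843933105469, 134.70489501953125), 3.8237133026123047)
```

View pics/w2.png

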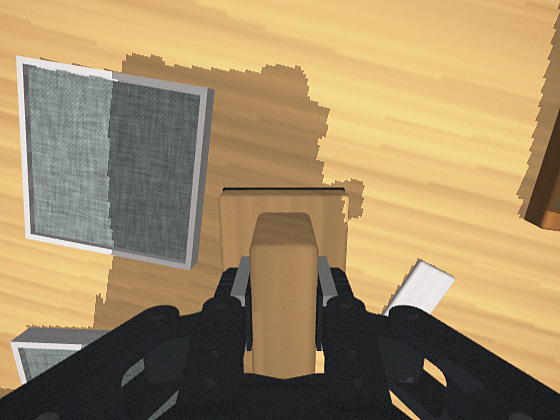

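The tool has tilted about 5.5°, most likely because joint 6 reached its limit. I'll check the joints and what the robot object offers.

```bash
python3 - <<'E'
from h import *
s=manip.sense(); print(s['joints'],s['tool_pos'],s['tool_rot'])
print([a for a in dir(manip) if a[0]!='_'])
E
```

```text
[ 0.16232789  0.25145439 -0.48330464  0.836486    0.09837153  3.06241309] [429.19159092 180.98324971  89.16208952] [-3.02115999 -0.36656606  0.00690856]
['MotionError', 'get_image', 'hold_point_z', 'sense', 'sign_off']
```

The tool frame leaned because joint 6 was saturated at its upper limit. The lean follows where the arm got to, so limits like this can be used to tilt the tool on purpose. I'll turn joint 6 the long way round to its other end, where the mirrored effect undoes the lean.

Call:
{"api": "arm_command", "payload": {
  "rows": [
    [0,0,0,0,-1],
    [0,0,0,0,-1],
    [0,0,0,0,-1],
    [0,0,0,0,-1],
    [0,0,0,0,-1],
    [0,0,0,0,-1],
    [0,0,0,0,-1],
    [0,0,0,0,-1],
    [0,0,0,0,-1],
    [0,0,0,0,-1],
    [0,0,0,0,-1],
    [0,0,0,0,-1],
    [0,0,0,0,-1],
    [0,0,0,0,-1],
    [0,0,0,0,-1],
    [0,0,0,0,-1],
    [0,0,0,0,-1],
    [0,0,0,0,-1],
    [0,0,0,0,-1],
    [0,0,0,0,-1]
  ]
}}

```text
time_s: 10.7
tool_pos: [429.6, 180.9, 89.7]
tool_rot: [-0.762, -3.005, -0.14]
contact_force: [0.2, -0.3, -1.5]
grip_width: 0.273
gripper_force: 59.4
```

Call:
{"api": "arm_command", "payload": {
  "rows": [
    [0,0,0,0,-1],
    [0,0,0,0,-1],
    [0,0,0,0,-1],
    [0,0,0,0,-1],
    [0,0,0,0,-1],
    [0,0,0,0,-1],
    [0,0,0,0,-1],
    [0,0,0,0,-1],
    [0,0,0,0,-1],
    [0,0,0,0,-1],
    [0,0,0,0,-1],
    [0,0,0,0,-1],
    [0,0,0,0,-1],
    [0,0,0,0,-1],
    [0,0,0,0,-1],
    [0,0,0,0,-1],
    [0,0,0,0,-1],
    [0,0,0,0,-1],
    [0,0,0,0,-1],
    [0,0,0,0,-1]
  ]
}}

```text
time_s: 13.2
tool_pos: [429.6, 180.9, 89.7]
tool_rot: [-2.5, 1.781, 0.106]
contact_force: [-0.1, 0.6, -1.4]
grip_width: 0.273
gripper_force: 59.4
```

Call:
{"api": "arm_command", "payload": {
  "rows": [
    [0,0,0,0,-1],
    [0,0,0,0,-1],
    [0,0,0,0,-1],
    [0,0,0,0,-1],
    [0,0,0,0,-1],
    [0,0,0,0,-1],
    [0,0,0,0,-1],
    [0,0,0,0,-1],
    [0,0,0,0,-1],
    [0,0,0,0,-1]
  ]
}}

```text
time_s: 14.45
tool_pos: [429.6, 180.9, 89.7]
tool_rot: [-3.044, 0.058, 0.026]
contact_force: [0.1, -0.1, -2.2]
grip_width: 0.275
gripper_force: 59.4
```

```bash
python3 - <<'E'
from h import *
delta([433,306.8,80],4.7); print(manip.sense()['joints'])
E
```

```text
units xyz [-0.04 -4.15  0.73] turn -0.99 yaw -2.13 tool_z [-0.0151  0.097  -0.9952] pos [429.6 180.9  89.7] t 14.45 f [ 0.1 -0.1 -2.2] w 0.2748587834375334 59.44422125816345
[ 0.16206449  0.25069887 -0.48268987  0.83665492  0.09835519 -2.94139544]
```

Call:
{"api": "arm_command", "payload": {
  "rows": [
    [0,0,0,0,-1],
    [0,0,0,0,-1],
    [0,0,0,0,-1]
  ]
}}

```text
time_s: 14.82
tool_pos: [420.4, 219.2, 89.7]
tool_rot: [-3.046, -0.407, -0.009]
contact_force: [-0.3, 1.3, -2.2]
grip_width: 0.273
gripper_force: 59.5
```

```bash
python3 - <<'E'
from h import *
delta([433,306.8,80],4.7); print(manip.sense()['joints'])
E
```

```text
units xyz [ 1.17 -2.68  0.52] turn 1.52 yaw 15.18 tool_z [-0.003   0.0689 -0.9976] pos [420.4 219.2  89.7] t 14.825 f [-0.3  1.3 -2.2] w 0.2734074326368741 59.495524764060974
[ 0.26721474  0.25608235 -0.47260695  0.82681431  0.06725762 -3.13926293]
```

Call:
{"api": "arm_command", "payload": {
  "rows": [
    [0,0,0,0,-1],
    [0,0,0,0,-1],
    [0,0,0,0,-1],
    [0,0,0,0,-1]
  ]
}}

```text
time_s: 15.32
tool_pos: [364.5, 329.4, 89.7]
tool_rot: [2.986, 0.9, 0.056]
contact_force: [-0.3, -0.2, -1.6]
grip_width: 0.275
gripper_force: 59.4
```

```bash
python3 - <<'E'
from h import *
delta([433,306.8,80],4.7); print(manip.sense()['joints'])
E
```

```text
units xyz [1.47 1.88 0.42] turn 4.2 yaw 33.58 tool_z [ 0.0407 -0.0114 -0.9991] pos [364.5 329.4  89.7] t 15.325 f [-0.3 -0.2 -1.6] w 0.2745599382676303 59.44034814834595
[ 0.5877232   0.28200705 -0.43250121  0.82868757 -0.03205238 -3.13990586]
```

The lean is now about 2.4°, nearly all of it in pitch about the grip axis, so pressing on the pad can level it. I'll turn the yaw so the remaining roll goes to about zero, then go over the pad.

Call:
{"api": "arm_command", "payload": {
  "rows": [
    [0,0,0,0,1],
    [0,0,0,0,1],
    [0,0,0,0,1],
    [0,0,0,0,1],
    [0,0,0,0,1],
    [0,0,0,0,1]
  ]
}}

```text
time_s: 16.08
tool_pos: [364.9, 328.5, 89.6]
tool_rot: [3.125, -0.22, 0.064]
contact_force: [0.6, -0.4, -1.8]
grip_width: 0.278
gripper_force: 59.6
```

```bash
python3 - <<'E'
from h import *
delta([431.8,307.1,52],-8); print(manip.sense()['joints'])
E
```

```text
units xyz [2.25 0.39 1.35] turn -0.01 yaw -8.07 tool_z [ 0.0399 -0.011  -0.9991] pos [364.9 328.5  89.6] t 16.075 f [ 0.6 -0.4 -1.8] w 0.27828410244158724 59.58601891994476
[ 0.58517996  0.28172345 -0.43308171  0.82875083 -0.03122634 -2.41595289]
```

Call:
{"api": "arm_command", "payload": {
  "rows": [
    [0,0.7,0.13,0.1,0],
    [0,0.8,0.13,0.2,0],
    [0,0.75,0.13,0.35,0],
    [0,0,0,0.7,0],
    [0,0,0,0,0]
  ]
}}

```text
time_s: 16.7
tool_pos: [431.6, 306.0, 49.7]
tool_rot: [3.123, -0.214, 0.058]
contact_force: [-0.1, -0.4, -1.4]
grip_width: 0.269
gripper_force: 59.6
```

Call:
{"api": "arm_command", "payload": {
  "rows": [
    [0,0,0,0.15,0],
    [0,0,0,0.12,0],
    [0,0,0,0.08,0],
    [0,0,0,0,0]
  ],
  "force": 25
}}

```text
time_s: 17.2
tool_pos: [432.3, 307.1, 41.4]
tool_rot: [3.125, -0.213, 0.065]
contact_force: [1.5, -2.5, 1.9]
grip_width: 0.271
gripper_force: 60.4
```

```bash
python3 - <<'E'
from h import *
delta([431.8,307.1,41.5],-8)
E
```

```text
units xyz [-0.02  0.   -0.  ] turn 0.03 yaw -7.78 tool_z [ 0.0406 -0.0115 -0.9991] pos [432.3 307.1  41.4] t 17.2 f [ 1.5 -2.5  1.9] w 0.270523920705928 60.43748617172241
```

Call:
{"api": "arm_command", "payload": {
  "rows": [
    [0,0,0,0.03,0],
    [0,0,0,0.03,0],
    [0,0,0,0,0]
  ],
  "force": 25
}}

```text
time_s: 17.58
tool_pos: [433.4, 307.1, 40.6]
tool_rot: [3.125, -0.213, 0.068]
contact_force: [2.2, -5.6, 16.4]
grip_width: 0.276
gripper_force: 62.6
```

```bash
cat >> h.py <<'E'
def tilt_view(fn,show=True):
    d=shot('wrist',fn); P=cloud(d); s=manip.sense(); T=R.from_rotvec(s['tool_rot']).as_matrix()
    L=(P-s['tool_pos'])@T   # tool coords
    hsv=cv2.cvtColor(d['img'],cv2.COLOR_BGR2HSV)
    for nm,lo,hi,x0,x1,yy in (('platetop',5,16,12,60,26),):
        m=(L[...,2]>lo)&(L[...,2]<hi)&(L[...,0]>x0)&(L[...,0]<x1)&(abs(L[...,1])<yy)&(hsv[...,1]>50)
        q=L[m]; A=np.c_[q[:,:2],np.ones(len(q))]; k=np.ones(len(q),bool)
        for _ in range(5):
            c=np.linalg.lstsq(A[k],q[k,2],rcond=None)[0]; r=q[:,2]-A@c; k=abs(r)<2*max(.5,r[k].std())
        n=T@np.array([-c[0],-c[1],1]); n/=np.linalg.norm(n)
        print(nm,k.sum(),'slope in tool x,y (deg)',np.degrees(np.arctan(c[:2])).round(2),'normal world',n.round(4),'z0',c[2].round(2),'range',q[k].min(0).round(1),q[k].max(0).round(1),r[k].std())
    return d,P,L
E
python3 - <<'E'
from h import *
d,P,L=tilt_view('w3')
delta([432,307,41])
E
```

```text
platetop 3093 slope in tool x,y (deg) [2.73 0.07] normal world [-0.0041 -0.0036 -1.    ] z0 9.83 range [ 12.  -26.    9.4] [33.8 26.  12.5] 0.4974212279017867
units xyz [-0.05  0.01 -0.02] turn 0.0 yaw -7.8 tool_z [ 0.043  -0.0114 -0.999 ] pos [433.4 307.1  40.6] t 17.625 f [ 2.6 -6.1 15.9] w 0.267201159362716 62.584800124168396
```

View pics/w3.png

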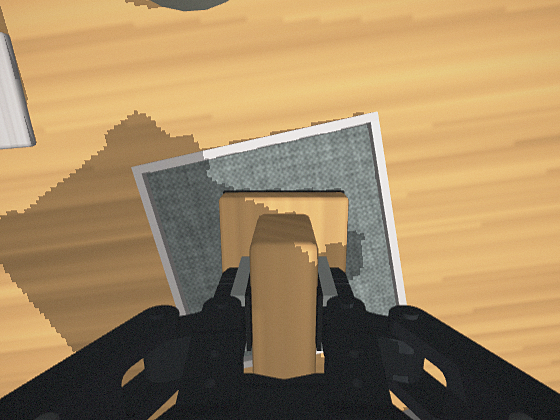

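The stamp sits level on the middle of the felt: its face normal is within 0.3° of vertical, at about 16 N. It pivoted 2.7° passively in the grip to get there. I'll hold a moment longer, lift, then turn joint 6 to mid-range for the panel.

Call:
{"api": "arm_command", "payload": {
  "rows": [
    [0,0,0,0,0],
    [0,0,0,0,0],
    [0,0,0,0,0],
    [0,0,0,-0.5,0],
    [0,0,0,-0.9,0],
    [0,0,0,-0.9,1],
    [0,0,0,-0.9,1],
    [0,0,0,-0.9,1],
    [0,0,0,-0.9,1],
    [0,0,0,-0.9,1],
    [0,0,0,0,1],
    [0,0,0,0,1],
    [0,0,0,0,1],
    [0,0,0,0,1],
    [0,0,0,0,1],
    [0,0,0,0,1],
    [0,0,0,0,1],
    [0,0,0,0,1],
    [0,0,0,0,1],
    [0,0,0,0,1]
  ],
  "force": 60
}}

```text
time_s: 20.12
tool_pos: [424.8, 309.1, 216.0]
tool_rot: [-1.761, 2.569, -0.05]
contact_force: [-0.9, -0.2, -0.9]
grip_width: 0.271
gripper_force: 60.1
```

Call:
{"api": "arm_command", "payload": {
  "rows": [
    [0,0,0,0,1],
    [0,0,0,0,1],
    [0,0,0,0,1],
    [0,0,0,0,1],
    [0,0,0,0,1],
    [0,0,0,0,1],
    [0,0,0,0,1],
    [0,0,0,0,1],
    [0,0,0,0,1]
  ]
}}

```text
time_s: 21.25
tool_pos: [424.8, 309.1, 216.0]
tool_rot: [-0.189, 3.097, -0.022]
contact_force: [-0.3, 0.0, -1.3]
grip_width: 0.274
gripper_force: 60.1
```

```bash
python3 - <<'E'
from h import *
delta([579,157,210],7.5); print(manip.sense()['joints'])
E
```

```text
units xyz [-4.47 -5.65  0.46] turn -0.07 yaw -173.0 tool_z [ 0.0393 -0.0115 -0.9992] pos [424.8 309.1 216. ] t 21.25 f [-0.3  0.  -1.3] w 0.27363489821959885 60.06019949913025
[ 0.48959752  0.2501369  -0.10915688  1.18225695 -0.02864163  0.36730105]
```

Call:
{"api": "arm_command", "payload": {
  "rows": [
    [0,-0.75,-0.94,0.05,-0.07],
    [0,-0.75,-0.94,0.05,0],
    [0,-0.75,-0.94,0.05,0],
    [0,-0.75,-0.94,0.05,0],
    [0,-0.75,-0.94,0.05,0],
    [0,-0.75,-0.94,0.05,0],
    [0,-1,0,0,0],
    [0,-1,0,0,0],
    [0,-1,0,0,0],
    [0,-1,0,0,0],
    [0,-1,0,0,0],
    [0,-1,0,0,0],
    [0,-1,0,0,0]
  ]
}}

```text
time_s: 22.88
tool_pos: [789.9, 187.4, 222.8]
tool_rot: [-0.208, 3.096, -0.022]
contact_force: [1.4, 0.5, -1.2]
grip_width: 0.266
gripper_force: 60.0
```

```bash
python3 - <<'E'
from h import *
delta([594,-47,150],7.5); print(manip.sense()['joints'])
E
```

```text
units xyz [ 7.61 -6.83  2.26] turn 0.03 yaw -172.29 tool_z [ 0.0396 -0.0116 -0.9991] pos [789.9 187.4 222.8] t 22.875 f [ 1.4  0.5 -1.2] w 0.2657533613987944 59.98413026332855
[ 0.13878196  0.83875961  0.97104569  1.66543994 -0.01692867  0.00426363]
```

Call:
{"api": "arm_command", "payload": {
  "rows": [
    [0,-1,0,0,0],
    [0,-1,0,0,0],
    [0,-1,0,0,0],
    [0,-1,0,0,0],
    [0,-1,0,0,0]
  ]
}}

```text
time_s: 23.5
tool_pos: [868.1, 191.6, 198.2]
tool_rot: [-0.203, 3.016, -0.007]
contact_force: [0.2, 0.0, -1.4]
grip_width: 0.268
gripper_force: 60.2
```

```bash
python3 - <<'E'
from h import *
delta([594,-47,150],7.5); print(manip.sense()['joints'])
E
```

```text
units xyz [10.25 -6.64  0.49] turn 0.04 yaw -172.24 tool_z [ 0.1181  0.0033 -0.993 ] pos [868.1 191.6 198.2] t 23.5 f [ 0.2  0.  -1.4] w 0.2684086609658661 60.240150690078735
[ 0.12961815  1.04092909  1.36731186  1.77938605 -0.01196692 -0.00580313]
```

Call:
{"api": "arm_command", "payload": {
  "rows": [
    [0,-1,0,0,0],
    [0,-1,0,0,0],
    [0,-1,0,0,0],
    [0,-1,0,0,0]
  ]
}}

```text
time_s: 24.0
tool_pos: [917.7, 192.4, 177.1]
tool_rot: [-0.199, 2.935, 0.007]
contact_force: [-0.1, 0.4, -1.7]
grip_width: 0.271
gripper_force: 60.2
```

```bash
python3 - <<'E'
from h import *
delta([594,-47,150],7.5); print(manip.sense()['joints'])
E
```

```text
units xyz [11.72 -6.45 -1.4 ] turn 0.04 yaw -172.19 tool_z [ 0.1981  0.0182 -0.98  ] pos [917.7 192.4 177.1] t 24.0 f [-0.1  0.4 -1.7] w 0.2706064825252137 60.24092674255371
[ 0.1217714   1.0721982   1.36640741  1.66482704 -0.00600369 -0.01418957]
```

Call:
{"api": "arm_command", "payload": {
  "rows": [
    [0,-1,0,-1,0],
    [0,-1,0,-1,0],
    [0,-1,0,-1,0],
    [0,-1,0,-1,0]
  ]
}}

```text
time_s: 24.5
tool_pos: [917.9, 186.7, 273.2]
tool_rot: [-0.192, 2.82, 0.024]
contact_force: [0.2, 0.9, -0.7]
grip_width: 0.267
gripper_force: 60.2
```

```bash
python3 - <<'E'
from h import *
delta([594,-47,150],7.5); print(manip.sense()['joints'])
E
```

```text
units xyz [12.45 -6.24  0.29] turn 0.05 yaw -172.15 tool_z [ 0.3076  0.0373 -0.9508] pos [917.9 186.7 273.2] t 24.5 f [ 0.2  0.9 -0.7] w 0.2673998237911448 60.2487587928772
[ 0.11314871  0.97105403  1.36685841  1.65154726  0.00234616 -0.02272454]
```

Call:
{"api": "arm_command", "payload": {
  "rows": [
    [0,-1,0,-1,0],
    [0,-1,0,-1,0],
    [0,-1,0,-1,0],
    [0,-1,0,-1,0],
    [0,-1,0,-1,0],
    [0,-1,0,-1,0]
  ]
}}

```text
time_s: 25.25
tool_pos: [899.9, 176.6, 413.0]
tool_rot: [-0.183, 2.655, 0.044]
contact_force: [-1.1, -0.1, -1.1]
grip_width: 0.269
gripper_force: 60.3
```

```bash
python3 - <<'E'
from h import *
delta([594,-47,150],7.5); print(manip.sense()['joints']); tilt_view('w4')
E
```

```text
units xyz [13.92 -5.98  2.63] turn 0.06 yaw -172.12 tool_z [ 0.4587  0.0625 -0.8864] pos [899.9 176.6 413. ] t 25.25 f [-1.1 -0.1 -1.1] w 0.26927732003373356 60.26046395301819
[ 0.10006564  0.82300783  1.36630759  1.6330387   0.01633545 -0.03323878]
platetop 3126 slope in tool x,y (deg) [2.05 0.07] normal world [ 0.4943  0.066  -0.8668] z0 13.87 range [ 12.  -26.   13.4] [34.8 26.  16. ] 0.48660796032364867
```

Call:
{"api": "arm_command", "payload": {
  "rows": [
    [0,-1,0,-1,0],
    [0,0,0,0,0]
  ]
}}

```text
time_s: 25.55
tool_pos: [894.4, 174.8, 437.5]
tool_rot: [-0.181, 2.625, 0.046]
contact_force: [0.2, 0.6, -1.5]
grip_width: 0.268
gripper_force: 60.4
```

```bash
python3 - <<'E'
from h import *
delta([547,-53,181],7.5); tilt_view('w5')
E
```

```text
units xyz [15.09 -5.93  1.35] turn 0.06 yaw -172.11 tool_z [ 0.4842  0.0664 -0.8724] pos [894.4 174.8 437.5] t 25.55 f [ 0.2  0.6 -1.5] w 0.2684945862252988 60.366976261138916
platetop 3054 slope in tool x,y (deg) [2.44 0.01] normal world [ 0.5189  0.071  -0.8519] z0 8.7 range [ 12.  -26.    8.2] [33.2 26.  11.1] 0.5048875911668219
```

The stamp's face normal is now at 31.6° of slope and 7.8° azimuth. The panel is at 32.0° and 7.5°, so they nearly match. I'll travel to above the panel.

Call:
{"api": "arm_command", "payload": {
  "rows": [
    [0,0.6,-0.24,0.05,0],
    [0,0.94,-0.37,0.08,0],
    [0,0.94,-0.37,0.08,0],
    [0,0.94,-0.37,0.08,0],
    [0,0.94,-0.37,0.08,0],
    [0,0.94,-0.37,0.08,0],
    [0,0.94,-0.37,0.08,0],
    [0,0.94,-0.37,0.08,0],
    [0,0.94,-0.37,0.08,0],
    [0,0.94,-0.37,0.08,0],
    [0,0.94,-0.37,0.08,0],
    [0,0.94,-0.37,0.08,0],
    [0,0.94,-0.37,0.08,0],
    [0,0.94,-0.37,0.08,0],
    [0,0.94,-0.37,0.08,0],
    [0,0.94,-0.37,0.08,0],
    [0,0.4,-0.16,0.03,0.06],
    [0,0,0,0,0],
    [0,0,0,0,0]
  ]
}}

```text
time_s: 27.98
tool_pos: [559.6, -47.1, 191.7]
tool_rot: [-0.172, 2.628, 0.048]
contact_force: [-0.4, -0.2, -1.6]
grip_width: 0.27
gripper_force: 60.4
```

```bash
python3 - <<'E'
from h import *
C=np.array([594.4,-46.9,104.5]); n=np.array([-.5255,-.0695,.8479])
d,P,L=tilt_view('w6'); hsv=cv2.cvtColor(d['img'],cv2.COLOR_BGR2HSV)
Q=P-C; h=Q@n
m=(abs(h)<12)&(np.linalg.norm(Q,axis=-1)<100)&(hsv[...,1]<45)
m=cv2.erode(m.astype(np.uint8),np.ones((5,5)))>0
q=P[m]; c=q.mean(0); k=np.ones(len(q),bool)
for _ in range(4):
    c=q[k].mean(0); nn=np.linalg.svd(q[k]-c,full_matrices=False)[2][2]; nn*=np.sign(nn[2]); r=(q-c)@nn; k=abs(r)<2.5
print('panel n',nn,k.sum(),r[k].std(),'height of C',-(C-c)@nn)
ax=np.array([-nn[0],-nn[1],0]);ax/=np.linalg.norm(ax);ya=np.cross([0,0,1],ax);xa=np.cross(ya,nn)
w=(q[k]-C); print(cv2.minAreaRect(np.c_[w@xa,w@ya].astype(np.float32)), np.percentile(np.c_[w@xa,w@ya],[0.5,99.5],axis=0))
print(xa,ya)
delta(C+n*60+xa*0)
E
```

```text
platetop 3064 slope in tool x,y (deg) [ 2.49 -0.04] normal world [ 0.5194  0.0717 -0.8515] z0 10.02 range [ 12.  -26.    9.5] [33.6 26.  12.5] 0.4933505378394373
panel n [-0.52330618 -0.06684001  0.84951931] 22574 0.6703659486087123 height of C -1.1295439006660675
((2.4676132202148438, 1.022216796875), (136.8502197265625, 144.5166778564453), 89.94972229003906) [[-69.14029998 -66.63705875]
 [ 64.08555332  68.65248757]]
[0.84267342 0.10763163 0.52755752] [-0.1266971   0.99194145  0.        ]
units xyz [ 0.51 -0.15  1.1 ] turn 0.0 yaw -172.54 tool_z [ 0.4823  0.0662 -0.8735] pos [559.6 -47.  191.7] t 28.025 f [ 0.8 -0.3 -0.7] w 0.272650980853701 60.36778807640076
```

View pics/w6.png

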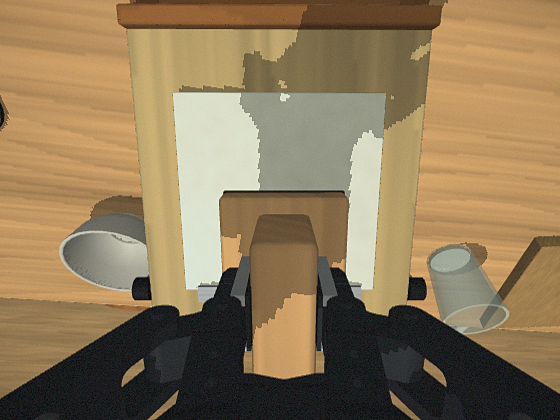

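The wrist view shows the panel's lower corners near (173,93) and (385,93), with the stamp aligned over it. Its normal is within about 0.5° of the panel's. Now I'll work out the final approach.

```bash
python3 - <<'E'
from h import *
s=manip.sense(); T=R.from_rotvec(s['tool_rot']).as_matrix(); tz=T[:,2]
n=np.array([-.5235,-.067,.8493]); ns=np.array([.5194,.0717,-.8515]); C=np.array([594.4,-46.9,104.5])-1.1*n+np.array([-.127,.992,0])*.7
t0=C+21*tz-49.4*ns
for o in (12,0): delta(t0+o*n)
print('n in tool',T.T@n)
E
```

```text
units xyz [ 0.5  -0.13  1.79] turn 0.0 yaw -172.54 tool_z [ 0.4823  0.0662 -0.8735] pos [559.6 -47.  191.7] t 28.025 f [ 0.8 -0.3 -0.7] w 0.272650980853701 60.36778807640076
units xyz [ 0.48 -0.13  2.19] turn 0.0 yaw -172.54 tool_z [ 0.4823  0.0662 -0.8735] pos [559.6 -47.  191.7] t 28.025 f [ 0.8 -0.3 -0.7] w 0.272650980853701 60.36778807640076
n in tool [ 0.04759482  0.00451524 -0.9987823 ]
```

Call:
{"api": "arm_command", "payload": {
  "rows": [
    [0,0.25,-0.07,0.4,0],
    [0,0.25,-0.06,0.6,0],
    [0,0,0,0.6,0],
    [0,0,0,0.2,0],
    [0,0,0,0.15,0],
    [0,0,0,0,0],
    [0,0,0,0,0]
  ]
}}

```text
time_s: 28.9
tool_pos: [574.4, -49.0, 133.1]
tool_rot: [-0.172, 2.629, 0.048]
contact_force: [-0.4, -0.8, -2.2]
grip_width: 0.271
gripper_force: 60.4
```

```bash
python3 - <<'E'
from h import *
n=np.array([-.5235,-.067,.8493]); ns=np.array([.5194,.0717,-.8515]); C=np.array([594.4,-46.9,104.5])-1.1*n+np.array([-.127,.992,0])*.7
s=manip.sense(); T=R.from_rotvec(s['tool_rot']).as_matrix(); tz=T[:,2]
delta(C+21*tz-49.4*ns)
E
```

```text
units xyz [-0.05  0.    0.25] turn 0.0 yaw -172.58 tool_z [ 0.4819  0.0659 -0.8737] pos [574.4 -49.  133.1] t 28.9 f [-0.4 -0.8 -2.2] w 0.27130647274673614 60.365785360336304
```

Call:
{"api": "arm_command", "payload": {
  "rows": [
    [0,-0.05,0,0.1,0],
    [0,0,0,0.07,0],
    [0,0,0,0.03,0],
    [0,0,0,0,0]
  ]
}}

```text
time_s: 29.4
tool_pos: [578.4, -48.4, 127.9]
tool_rot: [-0.171, 2.63, 0.049]
contact_force: [0.0, -0.2, -2.2]
grip_width: 0.276
gripper_force: 60.4
```

Call:
{"api": "arm_command", "payload": {
  "rows": [
    [0,0,0,0.04,0],
    [0,0,0,0.02,0],
    [0,0,0,0,0]
  ]
}}

```text
time_s: 29.78
tool_pos: [578.8, -48.2, 126.9]
tool_rot: [-0.171, 2.63, 0.049]
contact_force: [-15.6, -0.3, 12.5]
grip_width: 0.272
gripper_force: 63.2
```

Call:
{"api": "arm_command", "payload": {
  "rows": [
    [0,0.01,0,-0.008,0],
    [0,0,0,0,0],
    [0,0,0,0,0]
  ]
}}

```text
time_s: 30.15
tool_pos: [578.8, -48.2, 126.9]
tool_rot: [-0.171, 2.629, 0.049]
contact_force: [-8.2, 1.9, 8.5]
grip_width: 0.275
gripper_force: 61.9
```

```bash
python3 - <<'E'
from h import *
n=np.array([-.5235,-.067,.8493]); xa=np.array([.8427,.1076,.5276])
fs=[]
for i in range(1):
    d,P,L=tilt_view('w7'); s=manip.sense(); f=s['contact_force']+np.array([0,0,1.8]); print('normal',f@n,'upslope',f@xa,f,s['wrist_torque'])
delta([0,0,0])
C=np.array([594.4,-46.9,104.5]); Q=P-C; h=Q@n; hsv=cv2.cvtColor(d['img'],cv2.COLOR_BGR2HSV)
m=(abs(h)<8)&(np.linalg.norm(Q,axis=-1)<95)&(hsv[...,1]<40)&(hsv[...,2]>90); q=P[m]
k=np.ones(len(q),bool)
for _ in range(4):
    c=q[k].mean(0); nn=np.linalg.svd(q[k]-c,full_matrices=False)[2][2]; nn*=np.sign(nn[2]); r=(q-c)@nn; k=abs(r)<2
print('panel n',nn,k.sum(),r[k].std())
# plate top above panel and its near (low) edge and y edges
hh=(P-c)@nn; ax=xa; ya=np.array([-.1267,.9919,0])
m=(abs(hh-18)<2)&(hsv[...,1]>50)&(abs(Q@xa)<50)&(abs(Q@ya)<45); print('plate',np.percentile(hh[m],[5,50,95]),np.percentile((Q@xa)[m],[0.5,99.5]),np.percentile((Q@ya)[m],[0.5,99.5]),'panel',np.percentile((Q[abs(hh)<2]@xa),[1]),np.percentile(q[k]@ya-C@ya,[0.5,99.5]),np.percentile(q[k]@xa-C@xa,[0.5]))
E
```

```text
platetop 3049 slope in tool x,y (deg) [2.97 0.1 ] normal world [ 0.5263  0.0702 -0.8474] z0 9.88 range [ 12.  -26.    9.5] [33.5 26.  12.6] 0.49264891601219946
normal 13.586070920392425 upslope -2.245108158449218 [-9.24119839  0.72275535 10.35762177] [0.02764228 0.85431549 0.20067829]
units xyz [18.59  4.1  -5.49] turn 0.0 yaw -172.58 tool_z [ 0.4818  0.0662 -0.8738] pos [578.8 -48.2 126.9] t 30.2 f [-9.2  0.7  8.6] w 0.27583864121005636 61.929441690444946
panel n [-0.52308959 -0.06691666  0.84964665] 36138 0.6228976863159096
plate [17.15593888 18.38856173 19.43247035] [-35.28451396  -0.74225018] [-29.48292035  29.82436996] panel [-110.28621505] [-68.03266214  69.92671463] [-70.58964344]
```

View pics/w7.png

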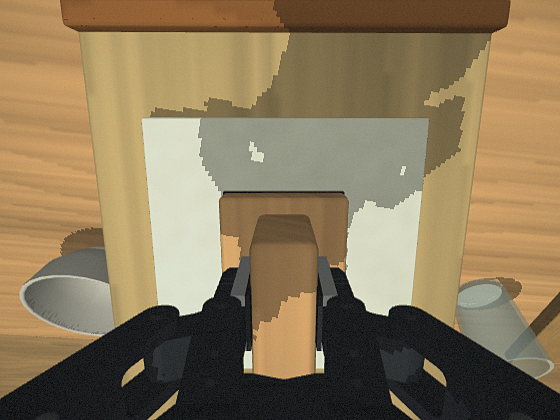

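The stamp is flush: the plate stands 18 mm off the panel, centred within 1 mm and within 0.3° of its plane. The normal force is about 13 N, so I'll nudge it to 15 N and check that it holds steady.

Call:
{"api": "arm_command", "payload": {
  "rows": [
    [0,0,0,0.002,0],
    [0,0,0,0,0],
    [0,0,0,0,0],
    [0,0,0,0,0]
  ]
}}

```text
time_s: 30.7
tool_pos: [578.8, -48.2, 126.9]
tool_rot: [-0.172, 2.629, 0.049]
contact_force: [-9.9, 0.3, 9.7]
grip_width: 0.277
gripper_force: 62.3
```

Call:
{"api": "arm_command", "payload": {
  "rows": [
    [0,0,0,0,0],
    [0,0,0,0,0],
    [0,0,0,0,0],
    [0,0,0,0,0]
  ]
}}

```text
time_s: 31.2
tool_pos: [578.8, -48.2, 126.9]
tool_rot: [-0.172, 2.629, 0.049]
contact_force: [-10.5, 0.8, 9.9]
grip_width: 0.271
gripper_force: 62.3
```

```bash
python3 -c "
from rig import manip; print(manip.sign_off())"
```

```text
the job is handed in; nothing more can be done
None
```

I inked the stamp level on the middle of the pad. It is now held flush on the middle of the white panel at about 15 N, still gripped, and I handed the job in at 31 s.

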